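# Clear dropped components off the line's catch plate and reset

## Task

The board line has stopped because three components (blue relay, yellow film capacitor, black round capacitor) were dropped on the metal catch plate in front of the conveyor: clear them off the end of the plate into the black scrap bin there. Leave the two brass support pins on the plate and the board on the conveyor where they are. Once the plate is clear, turn the black reset switch on the grey operator box clockwise to its stop and let it go, so that it springs back.

Things in the scene. Friction and masses are not known exactly. Their poses are not given: they have to be found in the camera images.
- plate (a point): Middle of the top of the fixed grey metal catch plate, 100 mm above the bench; 220 mm along x (away from the robot) by 380 mm along y. Its two ends (y = -190 and +190 mm) are open: the bin is at one, the operator box at the other, either way round. A lip 14 mm high runs along its front edge; behind it, from x = 115 mm, stands the conveyor rail, 30 mm higher than the plate.
- bin: Black open scrap bin, fixed, standing on the bench under one end of the plate, 220 mm (x) by 190 mm (y), 80 mm high, walls 4 mm. Origin: centre of its underside. The plate overhangs its near wall by 15 mm, 16 mm above the rim: what is pushed straight off that end, its middle more than 45 mm from the plate's long edges, falls in.
- relay: Blue relay, loose, a block 32 x 27 x 20 mm (x, y, z), about 26 g, lying on the plate at any yaw. Origin at its middle, 10 mm above the plate.
- filmcap: Yellow film capacitor, loose, a block 40 x 26 x 20 mm (x, y, z), about 28 g, lying on the plate at any yaw. Origin at its middle, 10 mm above the plate.
- ecap: Black round electrolytic capacitor, loose, 30 mm diameter, 32 mm high, about 32 g, standing on one end. Origin at its middle, 16 mm above the plate.
- pin1: Brass board-support pin, loose and upright on the plate near the conveyor rail: foot 22 mm diameter and 14 mm high, steel pin 8 mm diameter on it up to 36 mm. Origin: centre of its underside. Belongs where it stands.
- pin2: A second brass support pin, the same as pin1. Belongs where it stands.
- board: Tan circuit board, 147 mm (x) by 210 mm (y), 3 mm thick, parts on it up to 25 mm high, lying loose on the conveyor's two belts behind the plate, underside 120 mm above the bench. Origin: centre of its underside. Belongs where it lies. An orange sensor on the far rail reaches 159 mm above the bench.
- reset_grip (a point): Middle of the top of the switch handle, 127 mm above the bench, on its upright turning axis; turns with it. The handle is a black bar 36 mm long (this point's x), 10 mm wide (y), 22 mm high, on a steel bezel of 30 mm diameter, 10 mm high, on the grey fixed operator box (125 x 85 x 95 mm). With the TCP here and fingers closing along y the tips are 3 mm above the bezel.
- reset (a joint): Angle of the reset switch (rad): 0 at rest; grows as it is turned clockwise seen from above, to a hard stop at 0.785 (45 degrees). A spring brings it back to 0 when released; holding it at the stop takes about 0.13 N m.
Mind the look-alikes: they are no part of the job. There is more than one size of the ecap; the one meant has the size given above. Several things have the shape of the filmcap; the one meant has the colours described above.

How it is judged:
By the outcome, as a careful person would: the job done as asked, in the order asked, and still so for the second after the job is handed in, with the robot touching nothing.
It also fails if it takes over 61 s, if anything falls off the work surface, if the arm or the gripper's body presses on something with over 40 N, if the wrist force passes 120 N, or if a joint passes its speed limit or range.

## Robot

A 6-joint arm with a two-finger parallel gripper is mounted at the origin on the work surface. World frame = base frame: x ahead of the robot, y to its left, z up, the work surface at z = 0. Lengths are in m, angles in rad, forces in N, time in s.
With the tool pointing down it reaches from about 0.425 to 0.95 m from the base axis. Payload 3.5 kg.
Tool frame: the origin (TCP) lies between the finger pads, 19 mm behind the fingertips; this is the grasp point; z points along the fingers, y is the line along which they close (so a half turn about z gives the same grasp; the last joint's range is limited). The gripper opens to 85 mm and grips with 20 to 120 N. Pads are 22 mm wide; open, the fingers measure 114 mm over their backs; the gripper's body (76 mm by 85 mm) begins 54 mm behind the grasp point. The pads swing forward as they close: fully open they stand 13 mm farther back than shut.
Start: joints at [-0.15, 0.286, 1.577, -0, 1.279, -0.15], TCP at [0.675, 0, 0.25] pointing down, gripper open.
Joint ranges: [-2.77, 2.77], [-0.9, 2.22], [0.21, 2.48], [-1.53, 4.67], [0.24, 2.81], [-2.84, 2.84]. Speed limits (rad/s): [2.79, 2.79, 3.14, 3.14, 3.14, 3.14].

## Interface

Orientations are given as a unit quaternion [w, x, y, z].
In Python, from station import get_obs, optics, job_done, nets gives the robot as it stands. The module is installed in compiled form; this text tells all that it offers.
- The arm moves only by the shell command python3 -m creep 'ROWS'. ROWS is JSON, a list of rows, each an object of numbers: "hand": the opening, from -1 (shut) to 1 (fully open); "dx", "dy", "dz": the shift along the tool's x, y, z each as a share of 25 cm, from -1 to 1; "rx", "ry", "rz": the turn, a rotation vector about the tool's x, y, z each as a share of 90 degrees, from -1 to 1. A call has 1 to 5 rows; each row is the pose to reach, as a shift and turn from the pose commanded when the call began, along the tool's axes at that moment; what a row does not reach only later rows make up. A row lasts 1/10 s, in which the tool goes at most 50 mm and 8.59 degrees, less where a joint would pass 70% of its speed; a pose out of reach is approached as far as the arm can. A call with a number of a shift or a turn outside -1 to 1 is refused whole. A call with a gripper value outside its range is refused whole. The fingers move at their own pace and stop on an object; the grip force is fixed at half the most. Time passes only in rows, so rows that repeat a pose let the fingers close. It gives the time, the measured TCP pose, the force, the opening and the grip force at its end, in the units of the state.
- get_obs(): the state, without advancing time (a new reading comes with each control period).
- optics.grab_frame(name): name is "scene" or "side" or "wrist"; returns a dict with "image" (480x640x3 uint8, blue, green, red), "intrinsics" (3x3 intrinsics, pixels), "R" (3x3) and "t" (3): a world point X has camera coordinates R X + t. Camera axes: x right, y down, z forward; pixel columns grow to the right and rows downward; lengths in m; the calibration is good to about 2 mm. A picture is of the moment at which its call begins. There is no depth.
- job_done(): hands the job in; it is judged then, once.
Trained networks look in a picture, given as the dict that the camera call returned (one of the last four; its "shot" number tells which), for a name from the list of things; names that differ only in an ending like _2 or _b are one class to them, and where a whole thing is asked for, a point or a joint stands for the part that bears it (a point fixed in the world has none). Each returns a list of dicts, best first, with "confidence" (0 to 1); they miss things now and then, are a little off and sometimes report something else, mostly with a low value. They report only what shows in the picture. A call takes as long as a camera call. They do not tell look-alikes from the thing itself.
- nets.cut_out(picture, query): "mask" (480x640 bool, what is visible of it) and "box" ([left, top, right, bottom] in pixels, round what is visible of it).
- nets.spot_point(picture, query): "centre" ([column, row] in pixels: a listed point, or the origin of a listed thing).
The state is a dict: "time_s": time; "joints": joint angles; "joint_vel": joint speeds; "joint_torque": joint torques, N m; "position": TCP position; "eef_rot": TCP orientation; "contact_force": force on the tool from outside, world axes, zero at the start; "wrist_torque": the same for the moment, N m; "opening": finger opening in m; "finger_force": force on a finger pad.
Only numpy, scipy, OpenCV 4.12 (cv2) and the standard library are available. Lean on these libraries where they do the work, as an engineer would, in place of code of your own. Each camera call takes 0.05 s, during which the arm holds its last target. There are 200 camera calls.

## Working session

There is one attempt and no reset: what is moved stays moved. The work goes in short steps, Python scripts to look and compute and a shell command to move; the robot and the scene stay as the last step left them, time stands still between calls to the robot, and variables do not carry over. Pictures are saved under pics/ and viewed, at most 10 in all, crops included, and the job is handed in when it is done.

```bash
mkdir -p pics
cat > h.py <<'E'
import numpy as np, cv2
from station import get_obs, optics, job_done, nets
def ray(f,px,z):
    K,R,t=map(np.array,(f["intrinsics"],f["R"],f["t"]))
    d=R.T@np.linalg.solve(K,[px[0],px[1],1.]); c=-R.T@t.ravel()
    return c+d*(z-c[2])/d[2]
def proj(f,X):
    K,R,t=map(np.array,(f["intrinsics"],f["R"],f["t"]))
    p=K@(R@np.array(X)+t.ravel()); return p[:2]/p[2]
Z=dict(plate=.1,bin=0,relay=.11,filmcap=.11,ecap=.116,pin1=.1,board=.12,reset_grip=.127)
E
python3 - <<'E'
from h import *
for c in ("scene","side"):
    f=optics.grab_frame(c); cv2.imwrite(f"pics/{c}0.png",f["image"])
    print(c,"cam",(-np.array(f["R"]).T@np.array(f["t"]).ravel()).round(2))
    for q in Z:
        for r in nets.spot_point(f,q)[:4]:
            print(q,round(r["confidence"],2),np.round(r["centre"]),ray(f,r["centre"],Z[q]).round(3)[:2])
s=get_obs();print(s["time_s"],s["position"],s["eef_rot"])
E
```

```text
scene cam [1.18 0.27 0.81]
plate 0.77 [310. 231.] [ 0.548 -0.015]
bin 0.75 [197. 214.] [ 0.518 -0.299]
relay 0.57 [270. 192.] [ 0.495 -0.126]
filmcap 0.73 [300. 227.] [ 0.555 -0.032]
filmcap 0.54 [270. 192.] [ 0.495 -0.127]
ecap 0.96 [433. 244.] [0.497 0.201]
ecap 0.87 [370. 251.] [0.56  0.106]
pin1 0.63 [229. 235.] [ 0.621 -0.146]
pin1 0.44 [308. 269.] [0.633 0.021]
board 0.85 [261. 308.] [ 0.753 -0.005]
reset_grip 0.62 [452. 271.] [0.552 0.248]
side cam [ 0.36 -0.6   0.46]
plate 0.72 [328. 249.] [ 0.544 -0.027]
bin 0.75 [381. 437.] [ 0.522 -0.293]
relay 0.93 [312. 286.] [ 0.491 -0.127]
filmcap 0.95 [220. 284.] [ 0.374 -0.082]
filmcap 0.68 [312. 207.] [0.56  0.107]
ecap 0.68 [221. 242.] [0.388 0.021]
ecap 0.55 [311. 206.] [0.556 0.099]
pin1 0.74 [367. 221.] [0.638 0.039]
board 0.74 [444. 208.] [0.763 0.004]
reset_grip 0.68 [290. 172.] [0.552 0.243]
0.9 [6.74983813e-01 1.50946469e-05 2.50032677e-01] [-4.52433805e-06  7.07113620e-01  7.07099942e-01  1.18050969e-05]
```

View pics/scene0.png

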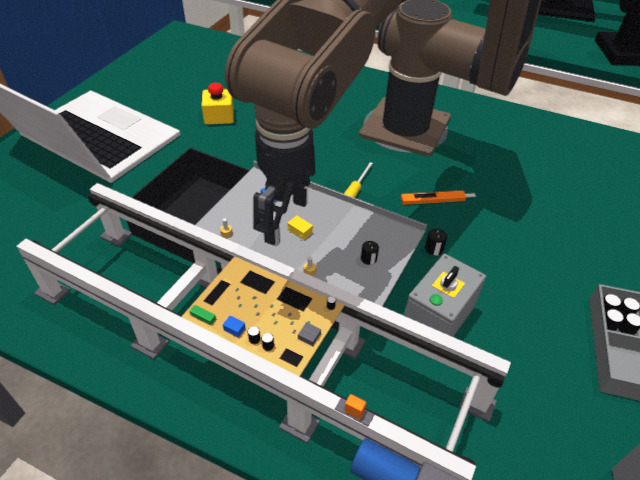

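View pics/side0.png

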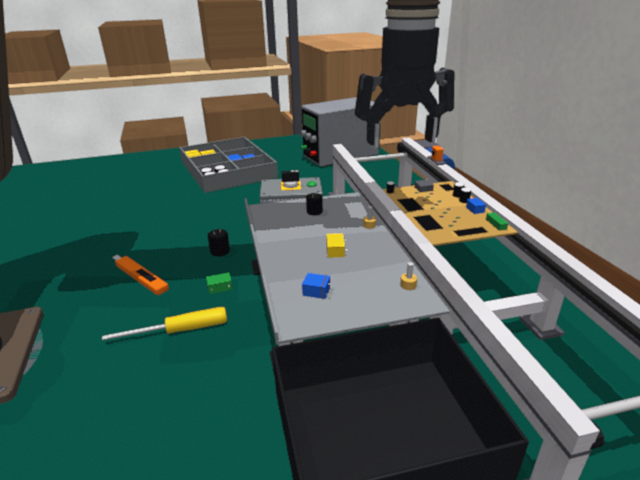

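The scene picture shows the targets on the plate: film cap (300,227), the standing ecap (370,251), and the relay at (265,192) behind the gripper. The side picture shows the relay at (316,286). The pins are at scene (227,232) and (310,267), the bin is at the -y end, and the switch is at scene (451,275).

Look-alikes:
- **ecap:** the black can on the bench, scene (437,241) / side (218,242), and the cans on the board and in the tray.
- **filmcap:** the green block on the bench, side (219,283).
- **relay:** the blue part on the board, scene (234,326).

I choose the ones on the plate.

```bash
python3 -m creep '[{"hand":0.3,"dx":-0.1,"dy":-0.52,"dz":-0.3},{"hand":0.3,"dx":-0.1,"dy":-0.52,"dz":-0.3},{"hand":0.3,"dx":-0.1,"dy":-0.52,"dz":-0.3},{"hand":0.3,"dx":-0.1,"dy":-0.52,"dz":-0.3},{"hand":0.3,"dx":-0.1,"dy":-0.52,"dz":-0.3}]'
cat > look.py <<'E'
from h import *
import sys
f=optics.grab_frame("wrist"); cv2.imwrite(f"pics/{sys.argv[1]}.png",f["image"])
H=dict(relay=.12,filmcap=.12,ecap=.132,pin1=.136,reset_grip=.127)
for q in sys.argv[2:]:
    for r in nets.spot_point(f,q)[:3]:
        print(q,round(r["confidence"],2),np.round(r["centre"]),ray(f,r["centre"],Z[q]).round(3)[:2])
    for r in nets.cut_out(f,q)[:3]:
        m=r["mask"].astype(np.uint8); c=max(cv2.findContours(m,0,1)[0],key=cv2.contourArea)
        P=np.array([ray(f,p[0],H[q])[:2] for p in c],np.float32)
        (cx,cy),(w,h),a=cv2.minAreaRect(P*1000)
        print("  mask",round(r["confidence"],2),np.round(r["box"]),"c",round(cx),round(cy),"wh",round(w),round(h),"ang",round(a,1))
s=get_obs();print(s["time_s"],s["position"].round(4) if hasattr(s["position"],"round") else s["position"])
E
python3 look.py w1 relay filmcap ecap pin1 reset_grip
```

```text
relay 0.83 [118. 370.] [ 0.498 -0.13 ]
  mask 0.81 [ 89. 348. 143. 386.] c 500 -118 wh 50 28 ang 43.9
filmcap 0.59 [167. 272.] [ 0.555 -0.034]
  mask 0.88 [145. 243. 191. 306.] c 559 -32 wh 48 32 ang 74.6
  mask 0.58 [240. 375. 268. 418.] c 619 -151 wh 47 20 ang 76.2
ecap 0.65 [148.  86.] [0.563 0.104]
  mask 0.6 [114.  61. 181. 112.] c 569 103 wh 28 40 ang 85.8
  mask 0.4 [319.  77. 566. 363.] c 754 2 wh 204 143 ang 86.2
pin1 0.9 [268. 199.] [0.638 0.024]
pin1 0.81 [259. 385.] [ 0.622 -0.154]
  mask 0.98 [243. 376. 266. 419.] c 623 -137 wh 44 19 ang 75.0
  mask 0.85 [249. 188. 277. 221.] c 639 28 wh 20 19 ang 90.0
1.45 [0.675 0.    0.25 ]invalid input
```

```bash
python3 -m creep '[{"hand":0.3,"dx":-0.1,"dy":-0.52,"dz":-0.3,"rx":0,"ry":0,"rz":0},{"hand":0.3,"dx":-0.1,"dy":-0.52,"dz":-0.3,"rx":0,"ry":0,"rz":0},{"hand":0.3,"dx":-0.1,"dy":-0.52,"dz":-0.3,"rx":0,"ry":0,"rz":0},{"hand":0.3,"dx":-0.1,"dy":-0.52,"dz":-0.3,"rx":0,"ry":0,"rz":0},{"hand":0.3,"dx":-0.1,"dy":-0.52,"dz":-0.3,"rx":0,"ry":0,"rz":0}]' && python3 look.py w2 relay filmcap ecap
```

```text
time_s: 1.95
position: [0.545, -0.0252, 0.3265]
eef_rot: [0.001, 0.707, 0.707, 0.001]
contact_force: [-0.3, 0.3, -0.4]
opening: 0.0555
finger_force: 0.0
relay 0.9 [271. 303.] [ 0.498 -0.13 ]
relay 0.16 [300. 362.] [ 0.528 -0.205]
  mask 0.88 [254. 284. 292. 323.] c 498 -123 wh 36 36 ang 56.7
filmcap 0.82 [324. 216.] [ 0.554 -0.032]
filmcap 0.66 [168. 107.] [0.413 0.068]
  mask 0.97 [307. 196. 347. 245.] c 555 -34 wh 44 28 ang 73.5
  mask 0.75 [148.  99. 190. 123.] c 418 65 wh 35 21 ang 0.3
ecap 0.78 [333.  63.] [0.561 0.103]
ecap 0.28 [326. 218.] [ 0.556 -0.033]
  mask 0.76 [316.  43. 356.  84.] c 562 102 wh 28 31 ang 0.1
  mask 0.48 [156.   0. 188.  10.] c 435 142 wh 25 7 ang 0.0
  mask 0.34 [398. 146. 421. 172.] c 628 25 wh 21 23 ang 89.9
2.3 [ 0.5454 -0.0248  0.3236]
```

View pics/w2.png

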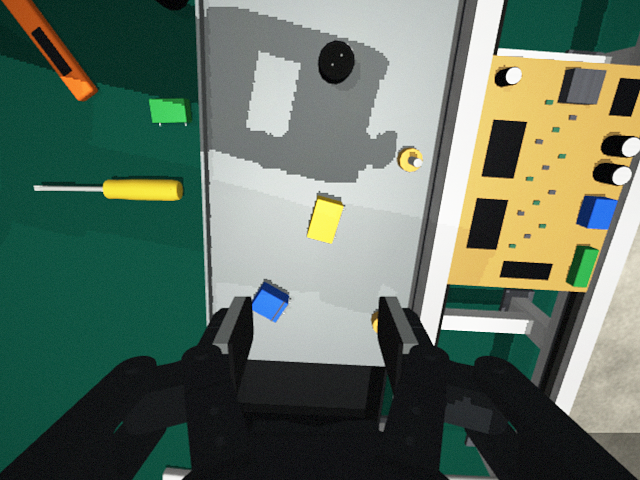

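The wrist view shows the film cap at (325,220), its long axis near 73°. The relay is at (270,302), the ecap at (336,61), the pins at (410,160) and (377,322), and the green look-alike is off the plate at (168,110). Next is a close crop to confirm the choice and get the relay's yaw.

Run:
```python
import cv2
i=cv2.imread('pics/w2.png')
cv2.imwrite('pics/crop.png',cv2.hconcat([cv2.resize(i[y:y+66,x:x+66],(390,390),interpolation=0) for x,y in((240,270),(295,185))]))
```

```text
(no output)
```

View pics/crop.png

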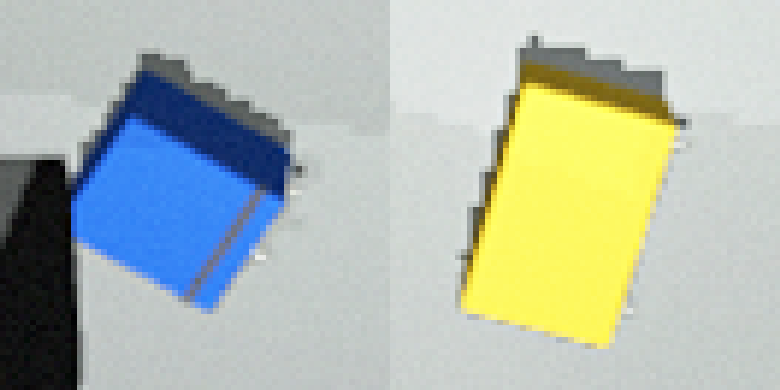

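The crop confirms the blue relay (long axis about -29°) and the plain yellow film cap (short axis about -16°). Film cap first.

```bash
python3 -m creep '[{"hand":0.3,"dx":-0.03,"dy":0.04,"dz":0.4,"rx":0,"ry":0,"rz":0.18},{"hand":0.3,"dx":-0.03,"dy":0.04,"dz":0.4,"rx":0,"ry":0,"rz":0.18},{"hand":0.3,"dx":-0.03,"dy":0.04,"dz":0.8,"rx":0,"ry":0,"rz":0.18},{"hand":0.3,"dx":-0.03,"dy":0.04,"dz":0.8,"rx":0,"ry":0,"rz":0.18},{"hand":0.3,"dx":-0.03,"dy":0.04,"dz":0.8,"rx":0,"ry":0,"rz":0.18}]'
python3 -m creep '[{"hand":0.3,"dx":0,"dy":0,"dz":0,"rx":0,"ry":0,"rz":0},{"hand":-1,"dx":0,"dy":0,"dz":0,"rx":0,"ry":0,"rz":0},{"hand":-1,"dx":0,"dy":0,"dz":0,"rx":0,"ry":0,"rz":0},{"hand":-1,"dx":0,"dy":0,"dz":0,"rx":0,"ry":0,"rz":0},{"hand":-1,"dx":0,"dy":0,"dz":0,"rx":0,"ry":0,"rz":0}]'
```

```text
time_s: 2.8
position: [0.5517, -0.0317, 0.1185]
eef_rot: [-0.004, 0.8, 0.6, -0.004]
contact_force: [-1.2, 0.4, -0.6]
opening: 0.0554
finger_force: 0.0
time_s: 3.3
position: [0.5568, -0.0328, 0.1282]
eef_rot: [0.002, 0.8, 0.6, 0.002]
contact_force: [-1.2, -0.2, 7.2]
opening: 0.0242
finger_force: 61.7
```

```bash
python3 -m creep '[{"hand":-1,"dx":0,"dy":0,"dz":-0.3,"rx":0,"ry":0,"rz":-0.18},{"hand":-1,"dx":0,"dy":0,"dz":-0.3,"rx":0,"ry":0,"rz":-0.18},{"hand":-1,"dx":0,"dy":0,"dz":-0.3,"rx":0,"ry":0,"rz":-0.18}]'
python3 -m creep '[{"hand":-1,"dx":-0.2,"dy":-0.1,"dz":0,"rx":0,"ry":0,"rz":0},{"hand":-1,"dx":-0.4,"dy":-0.1,"dz":0,"rx":0,"ry":0,"rz":0},{"hand":-1,"dx":-0.6,"dy":-0.1,"dz":0,"rx":0,"ry":0,"rz":0},{"hand":-1,"dx":-0.8,"dy":-0.1,"dz":0,"rx":0,"ry":0,"rz":0},{"hand":-1,"dx":-1,"dy":-0.1,"dz":0,"rx":0,"ry":0,"rz":0}]'
python3 -m creep '[{"hand":-1,"dx":-0.06,"dy":0,"dz":0.2,"rx":0,"ry":0,"rz":0},{"hand":-1,"dx":-0.06,"dy":0,"dz":0.4,"rx":0,"ry":0,"rz":0},{"hand":-1,"dx":-0.06,"dy":0,"dz":0.4,"rx":0,"ry":0,"rz":0},{"hand":-1,"dx":-0.06,"dy":0,"dz":0.4,"rx":0,"ry":0,"rz":0}]'
```

```text
time_s: 3.6
position: [0.5578, -0.0331, 0.2061]
eef_rot: [0.005, 0.707, 0.708, 0.003]
contact_force: [-0.3, 0.4, -0.2]
opening: 0.0238
finger_force: 60.9
time_s: 4.1
position: [0.529, -0.2786, 0.1991]
eef_rot: [-0.001, 0.708, 0.707, -0.0]
contact_force: [0.4, -0.0, -1.2]
opening: 0.0244
finger_force: 60.9
time_s: 4.5
position: [0.5288, -0.291, 0.0984]
eef_rot: [-0.002, 0.707, 0.707, -0.0]
contact_force: [0.6, -0.5, 0.3]
opening: 0.0243
finger_force: 60.9
```

```bash
python3 -m creep '[{"hand":0.3,"dx":0,"dy":0,"dz":0,"rx":0,"ry":0,"rz":0},{"hand":0.3,"dx":0,"dy":0,"dz":0,"rx":0,"ry":0,"rz":0},{"hand":0.3,"dx":0,"dy":0,"dz":0,"rx":0,"ry":0,"rz":0},{"hand":0.3,"dx":0,"dy":0,"dz":-0.2,"rx":0,"ry":0,"rz":0},{"hand":0.3,"dx":0,"dy":0,"dz":-0.4,"rx":0,"ry":0,"rz":0}]'
python3 - <<'E'
from h import *
f=optics.grab_frame("side"); cv2.imwrite("pics/s2.png",f["image"])
for q in("filmcap","relay","ecap"):
    for r in nets.spot_point(f,q)[:3]: print(q,round(r["confidence"],2),np.round(r["centre"]),ray(f,r["centre"],Z[q]).round(3)[:2],ray(f,r["centre"],.015).round(3)[:2])
f=optics.grab_frame("wrist"); cv2.imwrite("pics/w3.png",f["image"])
for q in("relay",):
    for r in nets.spot_point(f,q)[:3]: print(q,round(r["confidence"],2),np.round(r["centre"]),ray(f,r["centre"],Z[q]).round(3)[:2])
print(get_obs()["position"])
E
```

```text
time_s: 5.0
position: [0.5293, -0.2912, 0.2005]
eef_rot: [-0.001, 0.707, 0.707, -0.0]
contact_force: [1.4, -0.7, 0.5]
opening: 0.0555
finger_force: 0.0
filmcap 0.94 [220. 285.] [ 0.374 -0.084] [0.378 0.056]
filmcap 0.84 [391. 426.] [ 0.497 -0.359] [ 0.533 -0.293]
relay 0.84 [312. 282.] [ 0.493 -0.118] [0.528 0.013]
relay 0.24 [445. 210.] [0.775 0.016] [0.886 0.183]
ecap 0.79 [221. 244.] [0.388 0.017] [0.395 0.197]
ecap 0.69 [314. 203.] [0.562 0.108] [0.621 0.315]
relay 0.6 [319. 213.] [ 0.534 -0.267]
[ 0.52955867 -0.29156725  0.19953607]
```

View pics/s2.png

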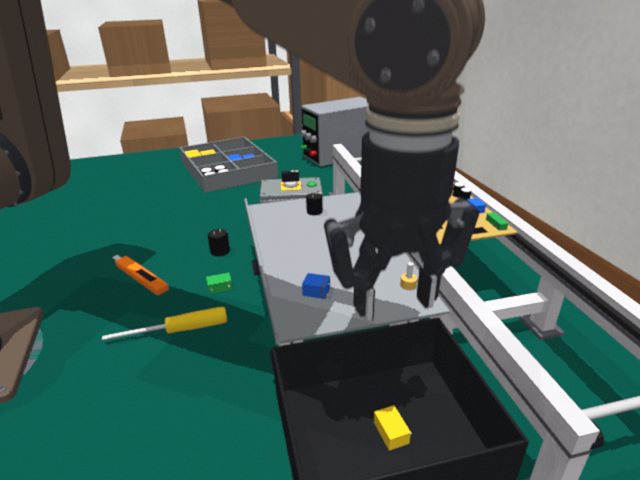

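The film cap lies in the bin at (390,426), and the relay is unmoved at (316,286). Relay next.

```bash
python3 -m creep '[{"hand":0.3,"dx":0.2,"dy":-0.04,"dz":0,"rx":0,"ry":0,"rz":0},{"hand":0.3,"dx":0.4,"dy":-0.08,"dz":0,"rx":0,"ry":0,"rz":0},{"hand":0.3,"dx":0.645,"dy":-0.125,"dz":0,"rx":0,"ry":0,"rz":0},{"hand":0.3,"dx":0.645,"dy":-0.125,"dz":0,"rx":0,"ry":0,"rz":0.16},{"hand":0.3,"dx":0.645,"dy":-0.125,"dz":0,"rx":0,"ry":0,"rz":0.32}]'
python3 -m creep '[{"hand":0.3,"dx":0,"dy":0,"dz":0,"rx":0,"ry":0,"rz":0.14},{"hand":0.3,"dx":0,"dy":0,"dz":0,"rx":0,"ry":0,"rz":0.14}]'
python3 -c "
from h import *
from scipy.spatial.transform import Rotation as R
o=get_obs();q=o['eef_rot'];M=R.from_quat([q[1],q[2],q[3],q[0]]).as_matrix();print(np.array(o['position']).round(4),M.round(2),np.degrees(np.arctan2(M[1,1],M[0,1])))"
```

```text
time_s: 5.8
position: [0.4969, -0.1277, 0.1977]
eef_rot: [-0.002, 0.806, 0.592, -0.001]
contact_force: [-0.8, -1.4, -0.0]
opening: 0.0554
finger_force: 0.0
time_s: 6.0
position: [0.4976, -0.1299, 0.1979]
eef_rot: [-0.002, 0.866, 0.5, -0.001]
contact_force: [-0.1, 0.7, 0.2]
opening: 0.0555
finger_force: 0.0
[ 0.4976 -0.1299  0.1979] [[ 0.5   0.87 -0.  ]
 [ 0.87 -0.5   0.  ]
 [-0.   -0.   -1.  ]] -29.992724590768013
```

```bash
python3 -m creep '[{"hand":0.3,"dx":0,"dy":0,"dz":0.15,"rx":0,"ry":0,"rz":0},{"hand":0.3,"dx":0,"dy":0,"dz":0.29,"rx":0,"ry":0,"rz":0},{"hand":0.3,"dx":0,"dy":0,"dz":0.29,"rx":0,"ry":0,"rz":0},{"hand":-1,"dx":0,"dy":0,"dz":0.28,"rx":0,"ry":0,"rz":0},{"hand":-1,"dx":0,"dy":0,"dz":0.28,"rx":0,"ry":0,"rz":0}]'
python3 -m creep '[{"hand":-1,"dx":0,"dy":0,"dz":0,"rx":0,"ry":0,"rz":0},{"hand":-1,"dx":0,"dy":0,"dz":0,"rx":0,"ry":0,"rz":0}]'
python3 -m creep '[{"hand":-1,"dx":0,"dy":0,"dz":-0.15,"rx":0,"ry":0,"rz":-0.09},{"hand":-1,"dx":0,"dy":0,"dz":-0.3,"rx":0,"ry":0,"rz":-0.18},{"hand":-1,"dx":0,"dy":0,"dz":-0.3,"rx":0,"ry":0,"rz":-0.27},{"hand":-1,"dx":0,"dy":0,"dz":-0.3,"rx":0,"ry":0,"rz":-0.33},{"hand":-1,"dx":0,"dy":0,"dz":-0.3,"rx":0,"ry":0,"rz":-0.33}]'
python3 -m creep '[{"hand":-1,"dx":-0.2,"dy":0,"dz":0,"rx":0,"ry":0,"rz":0},{"hand":-1,"dx":-0.4,"dy":0,"dz":0,"rx":0,"ry":0,"rz":0},{"hand":-1,"dx":-0.66,"dy":0,"dz":0,"rx":0,"ry":0,"rz":0},{"hand":-1,"dx":-0.66,"dy":0,"dz":0,"rx":0,"ry":0,"rz":0},{"hand":-1,"dx":-0.66,"dy":0,"dz":0.1,"rx":0,"ry":0,"rz":0}]'
```

```text
time_s: 6.5
position: [0.4998, -0.1314, 0.1319]
eef_rot: [0.001, 0.865, 0.502, 0.001]
contact_force: [0.6, -1.0, 0.3]
opening: 0.0297
finger_force: 61.5
time_s: 6.7
position: [0.4996, -0.1313, 0.1317]
eef_rot: [0.001, 0.865, 0.502, 0.001]
contact_force: [1.1, -0.3, 4.2]
opening: 0.0298
finger_force: 61.6
time_s: 7.2
position: [0.4991, -0.131, 0.2062]
eef_rot: [0.001, 0.708, 0.707, 0.0]
contact_force: [-0.0, 0.2, -0.8]
opening: 0.0296
finger_force: 60.9
time_s: 7.7
position: [0.5003, -0.3002, 0.1839]
eef_rot: [0.005, 0.71, 0.705, 0.0]
contact_force: [0.3, -0.2, 0.1]
opening: 0.0298
finger_force: 60.9
```

```bash
python3 -m creep '[{"hand":-1,"dx":0,"dy":0,"dz":0.2,"rx":0,"ry":0,"rz":0},{"hand":-1,"dx":0,"dy":0,"dz":0.32,"rx":0,"ry":0,"rz":0},{"hand":-1,"dx":0,"dy":0,"dz":0.32,"rx":0,"ry":0,"rz":0}]'
python3 -m creep '[{"hand":0.3,"dx":0,"dy":0,"dz":0,"rx":0,"ry":0,"rz":0},{"hand":0.3,"dx":0,"dy":0,"dz":0,"rx":0,"ry":0,"rz":0},{"hand":0.3,"dx":0,"dy":0,"dz":0,"rx":0,"ry":0,"rz":0},{"hand":0.3,"dx":0,"dy":0,"dz":-0.2,"rx":0,"ry":0,"rz":0},{"hand":0.3,"dx":0,"dy":0,"dz":-0.4,"rx":0,"ry":0,"rz":0}]'
python3 -m creep '[{"hand":0.3,"dx":0.2,"dy":0.1,"dz":0,"rx":0,"ry":0,"rz":0},{"hand":0.3,"dx":0.4,"dy":0.2,"dz":-0.1,"rx":0,"ry":0,"rz":0},{"hand":0.3,"dx":0.6,"dy":0.24,"dz":-0.2,"rx":0,"ry":0,"rz":0},{"hand":0.3,"dx":0.8,"dy":0.24,"dz":-0.2,"rx":0,"ry":0,"rz":0},{"hand":0.3,"dx":1,"dy":0.24,"dz":-0.2,"rx":0,"ry":0,"rz":0}]'
python3 look.py w4 ecap pin1
python3 - <<'E'
from h import *
f=optics.grab_frame("side"); cv2.imwrite("pics/s3.png",f["image"])
for r in nets.spot_point(f,"relay")[:3]: print(round(r["confidence"],2),np.round(r["centre"]),ray(f,r["centre"],.015).round(3)[:2])
E
```

```text
time_s: 8.0
position: [0.4952, -0.2928, 0.0944]
eef_rot: [-0.006, 0.708, 0.706, -0.0]
contact_force: [0.1, 0.3, -0.3]
opening: 0.0302
finger_force: 60.9
time_s: 8.5
position: [0.498, -0.2953, 0.201]
eef_rot: [-0.001, 0.708, 0.706, -0.0]
contact_force: [0.9, -0.5, 0.6]
opening: 0.0555
finger_force: 0.0
time_s: 9.0
position: [0.5599, -0.0653, 0.2533]
eef_rot: [0.003, 0.708, 0.706, 0.002]
contact_force: [-0.2, 0.1, -0.0]
opening: 0.0555
finger_force: 0.0
  mask 0.73 [303.   1. 333.   8.] c 562 83 wh 4 17 ang 90.0
  mask 0.62 [285. 378. 307. 402.] c 542 -200 wh 26 19 ang 89.6
pin1 0.68 [379. 317.] [ 0.618 -0.15 ]
pin1 0.64 [415. 111.] [0.635 0.023]
  mask 0.86 [401.  92. 436. 131.] c 627 21 wh 21 20 ang 46.3
  mask 0.73 [370. 312. 376. 338.] c 605 -137 wh 6 23 ang 3.0
9.25 [ 0.5587 -0.0669  0.2505]
0.79 [363. 434.] [ 0.498 -0.294]
0.59 [315. 202.] [0.626 0.318]
```

```bash
python3 -m creep '[{"hand":0.3,"dx":0.2,"dy":0.01,"dz":0,"rx":0,"ry":0,"rz":0},{"hand":0.3,"dx":0.4,"dy":0.01,"dz":0,"rx":0,"ry":0,"rz":0},{"hand":0.3,"dx":0.6,"dy":0.01,"dz":0,"rx":0,"ry":0,"rz":0},{"hand":0.3,"dx":0.68,"dy":0.01,"dz":0,"rx":0,"ry":0,"rz":0},{"hand":0.3,"dx":0.68,"dy":0.01,"dz":0,"rx":0,"ry":0,"rz":0}]'
python3 -m creep '[{"hand":0.3,"dx":0,"dy":0,"dz":0.2,"rx":0,"ry":0,"rz":0},{"hand":0.3,"dx":0,"dy":0,"dz":0.4,"rx":0,"ry":0,"rz":0},{"hand":0.3,"dx":0,"dy":0,"dz":0.48,"rx":0,"ry":0,"rz":0},{"hand":0.3,"dx":0,"dy":0,"dz":0.48,"rx":0,"ry":0,"rz":0}]'
python3 -m creep '[{"hand":-1,"dx":0,"dy":0,"dz":0,"rx":0,"ry":0,"rz":0},{"hand":-1,"dx":0,"dy":0,"dz":0,"rx":0,"ry":0,"rz":0},{"hand":-1,"dx":0,"dy":0,"dz":0,"rx":0,"ry":0,"rz":0},{"hand":-1,"dx":0,"dy":0,"dz":0,"rx":0,"ry":0,"rz":0}]'
```

```text
time_s: 9.85
position: [0.5612, 0.1042, 0.249]
eef_rot: [-0.0, 0.707, 0.707, -0.0]
contact_force: [0.2, -0.4, 0.0]
opening: 0.0555
finger_force: 0.0
time_s: 10.25
position: [0.5584, 0.1009, 0.1245]
eef_rot: [-0.003, 0.709, 0.706, -0.004]
contact_force: [0.2, -0.1, -0.3]
opening: 0.0558
finger_force: 0.0
time_s: 10.65
position: [0.563, 0.1028, 0.1318]
eef_rot: [0.002, 0.708, 0.707, 0.002]
contact_force: [0.8, -1.6, 5.2]
opening: 0.0277
finger_force: 59.5
```

```bash
python3 -m creep '[{"hand":-1,"dx":0,"dy":0,"dz":-0.15,"rx":0,"ry":0,"rz":0},{"hand":-1,"dx":0,"dy":0,"dz":-0.3,"rx":0,"ry":0,"rz":0},{"hand":-1,"dx":0,"dy":0,"dz":-0.32,"rx":0,"ry":0,"rz":0}]'
python3 -m creep '[{"hand":-1,"dx":-0.2,"dy":0,"dz":0,"rx":0,"ry":0,"rz":0},{"hand":-1,"dx":-0.4,"dy":0,"dz":0,"rx":0,"ry":0,"rz":0},{"hand":-1,"dx":-0.6,"dy":0,"dz":0,"rx":0,"ry":0,"rz":0},{"hand":-1,"dx":-0.8,"dy":0,"dz":0,"rx":0,"ry":0,"rz":0},{"hand":-1,"dx":-1,"dy":0,"dz":0,"rx":0,"ry":0,"rz":0}]'
python3 -m creep '[{"hand":-1,"dx":-0.2,"dy":0,"dz":0,"rx":0,"ry":0,"rz":0},{"hand":-1,"dx":-0.4,"dy":-0.08,"dz":0,"rx":0,"ry":0,"rz":0},{"hand":-1,"dx":-0.6,"dy":-0.08,"dz":0,"rx":0,"ry":0,"rz":0},{"hand":-1,"dx":-0.64,"dy":-0.08,"dz":0,"rx":0,"ry":0,"rz":0},{"hand":-1,"dx":-0.64,"dy":-0.08,"dz":0,"rx":0,"ry":0,"rz":0}]'
```

```text
time_s: 10.95
position: [0.5641, 0.1035, 0.2158]
eef_rot: [0.004, 0.708, 0.707, 0.004]
contact_force: [0.7, -0.0, 0.2]
opening: 0.0282
finger_force: 59.3
time_s: 11.45
position: [0.5602, -0.1483, 0.2089]
eef_rot: [-0.0, 0.707, 0.707, 0.0]
contact_force: [1.4, 0.7, 0.4]
opening: 0.0281
finger_force: 59.3
time_s: 11.95
position: [0.54, -0.3085, 0.2086]
eef_rot: [-0.0, 0.709, 0.705, 0.0]
contact_force: [0.4, 0.6, 0.1]
opening: 0.0278
finger_force: 59.4
```

Lower, release, rise, and move back towards the plate and box for the switch, at z of about 0.25.

```bash
python3 -m creep '[{"hand":-1,"dx":0,"dy":0,"dz":0.2,"rx":0,"ry":0,"rz":0},{"hand":-1,"dx":0,"dy":0,"dz":0.4,"rx":0,"ry":0,"rz":0},{"hand":-1,"dx":0,"dy":0,"dz":0.42,"rx":0,"ry":0,"rz":0},{"hand":-1,"dx":0,"dy":0,"dz":0.42,"rx":0,"ry":0,"rz":0}]'
python3 -m creep '[{"hand":0.3,"dx":0,"dy":0,"dz":0,"rx":0,"ry":0,"rz":0},{"hand":0.3,"dx":0,"dy":0,"dz":0,"rx":0,"ry":0,"rz":0},{"hand":0.3,"dx":0,"dy":0,"dz":0,"rx":0,"ry":0,"rz":0},{"hand":0.3,"dx":0,"dy":0,"dz":-0.2,"rx":0,"ry":0,"rz":0},{"hand":0.3,"dx":0,"dy":0,"dz":-0.4,"rx":0,"ry":0,"rz":0}]'
python3 -m creep '[{"hand":0.3,"dx":0.2,"dy":0,"dz":-0.2,"rx":0,"ry":0,"rz":0},{"hand":0.3,"dx":0.4,"dy":0,"dz":-0.3,"rx":0,"ry":0,"rz":0},{"hand":0.3,"dx":0.6,"dy":0,"dz":-0.3,"rx":0,"ry":0,"rz":0},{"hand":0.3,"dx":0.8,"dy":0,"dz":-0.3,"rx":0,"ry":0,"rz":0},{"hand":0.3,"dx":1,"dy":0,"dz":-0.3,"rx":0,"ry":0,"rz":0}]'
python3 -m creep '[{"hand":0.3,"dx":0.2,"dy":0,"dz":0,"rx":0,"ry":0,"rz":0},{"hand":0.3,"dx":0.4,"dy":0,"dz":0,"rx":0,"ry":0,"rz":0},{"hand":0.3,"dx":0.6,"dy":0,"dz":0,"rx":0,"ry":0,"rz":0},{"hand":0.3,"dx":0.8,"dy":0,"dz":0,"rx":0,"ry":0,"rz":0},{"hand":0.3,"dx":0.8,"dy":0,"dz":0,"rx":0,"ry":0,"rz":0}]'
python3 look.py w5 reset_grip
python3 -c "
from h import *
cv2.imwrite('pics/s4.png',optics.grab_frame('side')['image'])"
```

```text
time_s: 12.35
position: [0.54, -0.3044, 0.1027]
eef_rot: [-0.002, 0.707, 0.707, -0.0]
contact_force: [1.2, -0.9, 0.4]
opening: 0.0275
finger_force: 59.4
time_s: 12.85
position: [0.5397, -0.3062, 0.2046]
eef_rot: [-0.002, 0.708, 0.707, -0.0]
contact_force: [1.0, -1.0, 0.1]
opening: 0.0554
finger_force: 0.0
time_s: 13.35
position: [0.5411, -0.0783, 0.2817]
eef_rot: [0.002, 0.708, 0.706, 0.001]
contact_force: [-0.7, 0.9, 0.1]
opening: 0.0556
finger_force: 0.0
time_s: 13.85
position: [0.5406, 0.1256, 0.2805]
eef_rot: [0.0, 0.705, 0.709, 0.002]
contact_force: [1.3, -0.3, 0.6]
opening: 0.0554
finger_force: 0.0
reset_grip 0.89 [335.  60.] [0.554 0.249]
  mask 0.9 [313.  50. 360.  79.] c 554 245 wh 13 36 ang 76.6
14.0 [0.5413 0.1203 0.2798]
```

View pics/s4.png

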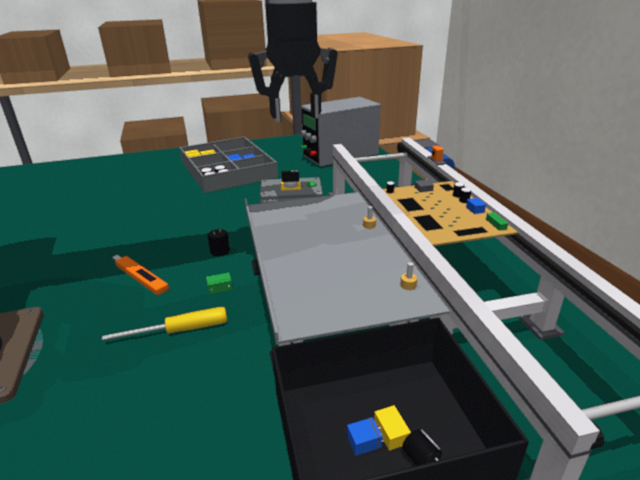

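View pics/w5.png

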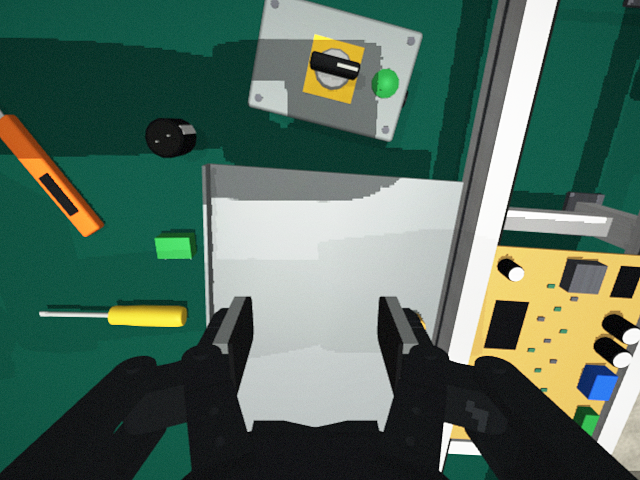

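The plate is clear except for both pins, and the relay (365,436), film cap (392,426) and ecap (422,446) lie in the bin. The bench ecap and green block are untouched. The wrist view shows the switch handle at (335,65), long axis about -13°.

```bash
python3 -m creep '[{"hand":0.3,"dx":0.2,"dy":0.04,"dz":0,"rx":0,"ry":0,"rz":-0.09},{"hand":0.3,"dx":0.4,"dy":0.045,"dz":0,"rx":0,"ry":0,"rz":-0.18},{"hand":0.3,"dx":0.5,"dy":0.045,"dz":0,"rx":0,"ry":0,"rz":-0.27},{"hand":0.3,"dx":0.505,"dy":0.045,"dz":0,"rx":0,"ry":0,"rz":-0.36},{"hand":0.3,"dx":0.505,"dy":0.045,"dz":0,"rx":0,"ry":0,"rz":-0.43}]'
python3 -m creep '[{"hand":0.3,"dx":0,"dy":0,"dz":0,"rx":0,"ry":0,"rz":-0.09},{"hand":0.3,"dx":0,"dy":0,"dz":0,"rx":0,"ry":0,"rz":-0.18},{"hand":0.3,"dx":0,"dy":0,"dz":0,"rx":0,"ry":0,"rz":-0.27},{"hand":0.3,"dx":0,"dy":0,"dz":0,"rx":0,"ry":0,"rz":-0.36},{"hand":0.3,"dx":0,"dy":0,"dz":0,"rx":0,"ry":0,"rz":-0.42}]'
cat > st.py <<'E'
from h import *
from scipy.spatial.transform import Rotation as R
o=get_obs();q=o['eef_rot'];M=R.from_quat([q[1],q[2],q[3],q[0]]).as_matrix();print(np.array(o['position']).round(4),"tool y ang",np.degrees(np.arctan2(M[1,1],M[0,1])).round(1),"j",np.array(o['joints']).round(2),"F",np.array(o['contact_force']).round(1),"T",np.array(o['wrist_torque']).round(2))
E
python3 st.py
python3 look.py w6 reset_grip
python3 - <<'E'
from h import *
for c in("scene","side"):
    f=optics.grab_frame(c)
    for r in nets.spot_point(f,"reset_grip")[:2]: print(c,round(r["confidence"],2),np.round(r["centre"]),ray(f,r["centre"],.127).round(3))
E
```

```text
time_s: 14.55
position: [0.5532, 0.2457, 0.2788]
eef_rot: [0.0, 0.432, 0.902, -0.0]
contact_force: [0.9, -0.6, -0.2]
opening: 0.0553
finger_force: 0.0
time_s: 15.05
position: [0.5535, 0.2444, 0.279]
eef_rot: [0.0, 0.118, 0.993, -0.0]
contact_force: [0.0, -0.0, 0.5]
opening: 0.0555
finger_force: 0.0
[0.5535 0.2444 0.279 ] tool y ang 76.5 j [ 0.25  0.11  1.73 -0.    1.3  -1.09] F [ 0.  -0.   0.5] T [ 0.   -0.01  0.  ]
reset_grip 0.94 [318. 225.] [0.553 0.247]
  mask 0.98 [313. 199. 324. 246.] c 552 247 wh 10 39 ang 76.9
15.2 [0.5533 0.2449 0.2789]
scene 0.48 [454. 270.] [0.55  0.251 0.127]
side 0.54 [291. 174.] [0.552 0.234 0.127]
```

```bash
python3 -m creep '[{"hand":0.3,"dx":0,"dy":0.01,"dz":0.15,"rx":0,"ry":0,"rz":0},{"hand":0.3,"dx":0,"dy":0.01,"dz":0.3,"rx":0,"ry":0,"rz":0},{"hand":0.3,"dx":0,"dy":0.01,"dz":0.45,"rx":0,"ry":0,"rz":0},{"hand":0.3,"dx":0,"dy":0.01,"dz":0.55,"rx":0,"ry":0,"rz":0},{"hand":0.3,"dx":0,"dy":0.01,"dz":0.6,"rx":0,"ry":0,"rz":0}]'
python3 -m creep '[{"hand":0.3,"dx":0,"dy":0,"dz":0,"rx":0,"ry":0,"rz":0},{"hand":-1,"dx":0,"dy":0,"dz":0,"rx":0,"ry":0,"rz":0},{"hand":-1,"dx":0,"dy":0,"dz":0,"rx":0,"ry":0,"rz":0},{"hand":-1,"dx":0,"dy":0,"dz":0,"rx":0,"ry":0,"rz":0},{"hand":-1,"dx":0,"dy":0,"dz":0,"rx":0,"ry":0,"rz":0}]'
python3 st.py
```

```text
time_s: 15.9
position: [0.5515, 0.2484, 0.1255]
eef_rot: [-0.002, 0.119, 0.993, -0.001]
contact_force: [0.2, -0.0, 0.4]
opening: 0.0554
finger_force: 0.0
time_s: 16.4
position: [0.5538, 0.2467, 0.1312]
eef_rot: [0.001, 0.117, 0.993, -0.003]
contact_force: [-3.1, -7.7, 6.3]
opening: 0.0085
finger_force: 61.3
[0.5538 0.2467 0.1312] tool y ang 76.5 j [ 0.25  0.26  1.84 -0.01  1.04 -1.08] F [-3.1 -7.7  6.3] T [-1.35  0.53 -0.04]
```

```bash
python3 -m creep '[{"hand":-1,"dx":0,"dy":0,"dz":0,"rx":0,"ry":0,"rz":0.08},{"hand":-1,"dx":0,"dy":0,"dz":0,"rx":0,"ry":0,"rz":0.16},{"hand":-1,"dx":0,"dy":0,"dz":0,"rx":0,"ry":0,"rz":0.24},{"hand":-1,"dx":0,"dy":0,"dz":0,"rx":0,"ry":0,"rz":0.32},{"hand":-1,"dx":0,"dy":0,"dz":0,"rx":0,"ry":0,"rz":0.4}]'
python3 st.py
python3 -m creep '[{"hand":-1,"dx":0,"dy":0,"dz":0,"rx":0,"ry":0,"rz":0.04},{"hand":-1,"dx":0,"dy":0,"dz":0,"rx":0,"ry":0,"rz":0.08},{"hand":-1,"dx":0,"dy":0,"dz":0,"rx":0,"ry":0,"rz":0.1},{"hand":-1,"dx":0,"dy":0,"dz":0,"rx":0,"ry":0,"rz":0.1}]'
python3 st.py
```

```text
time_s: 16.9
position: [0.5541, 0.2471, 0.1312]
eef_rot: [0.002, 0.421, 0.907, -0.002]
contact_force: [-1.7, -6.1, 4.7]
opening: 0.0085
finger_force: 61.3
[0.5541 0.2471 0.1312] tool y ang 40.2 j [ 0.25  0.26  1.84 -0.01  1.04 -0.44] F [-1.7 -6.1  4.7] T [-1.13  0.35  0.08]
time_s: 17.3
position: [0.5541, 0.2471, 0.1311]
eef_rot: [0.002, 0.489, 0.872, -0.001]
contact_force: [-2.2, -6.8, 5.2]
opening: 0.0084
finger_force: 61.3
[0.5541 0.2471 0.1311] tool y ang 31.5 j [ 0.25  0.26  1.84 -0.01  1.04 -0.29] F [-2.2 -6.8  5.2] T [-1.07  0.31  0.2 ]
```

```bash
python3 -m creep '[{"hand":-1,"dx":0,"dy":0,"dz":0,"rx":0,"ry":0,"rz":0.02},{"hand":-1,"dx":0,"dy":0,"dz":0,"rx":0,"ry":0,"rz":0.04},{"hand":-1,"dx":0,"dy":0,"dz":0,"rx":0,"ry":0,"rz":0.04}]'
python3 st.py; python3 look.py w7 reset_grip
```

```text
time_s: 17.6
position: [0.5541, 0.2472, 0.1312]
eef_rot: [0.002, 0.514, 0.858, -0.002]
contact_force: [-2.0, -5.9, 4.8]
opening: 0.0083
finger_force: 65.4
[0.5541 0.2472 0.1312] tool y ang 28.1 j [ 0.25  0.26  1.84 -0.01  1.04 -0.23] F [-2.  -5.9  4.8] T [-1.04  0.31  0.98]
reset_grip 0.97 [316. 328.] [0.554 0.247]
  mask 0.6 [299. 270. 326. 367.] c 551 250 wh 10 44 ang 28.7
17.75 [0.5541 0.2471 0.1312]
```

The torque rose to 0.98 N m from 0.20, so the handle is against its hard stop. Now open, rise and look.

```bash
python3 -m creep '[{"hand":0.5,"dx":0,"dy":0,"dz":0,"rx":0,"ry":0,"rz":0},{"hand":0.5,"dx":0,"dy":0,"dz":0,"rx":0,"ry":0,"rz":0},{"hand":0.5,"dx":0,"dy":0,"dz":0,"rx":0,"ry":0,"rz":0},{"hand":0.5,"dx":0,"dy":0,"dz":-0.1,"rx":0,"ry":0,"rz":0},{"hand":0.5,"dx":0,"dy":0,"dz":-0.3,"rx":0,"ry":0,"rz":0}]'
python3 -m creep '[{"hand":0.5,"dx":0,"dy":0,"dz":-0.2,"rx":0,"ry":0,"rz":0},{"hand":0.5,"dx":0,"dy":0,"dz":-0.4,"rx":0,"ry":0,"rz":0},{"hand":0.5,"dx":0,"dy":0,"dz":-0.4,"rx":0,"ry":0,"rz":0},{"hand":0.5,"dx":0,"dy":0,"dz":-0.4,"rx":0,"ry":0,"rz":0},{"hand":0.5,"dx":0,"dy":0,"dz":-0.4,"rx":0,"ry":0,"rz":0}]'
python3 look.py w8 reset_grip; python3 st.py
python3 -c "
from h import *
a=optics.grab_frame('side')['image'];b=optics.grab_frame('scene')['image'];w=cv2.imread('pics/w8.png')
cv2.imwrite('pics/fin.png',cv2.hconcat([a[150:470,180:530],w[80:400,160:480]]))"
```

```text
time_s: 18.25
position: [0.5502, 0.2486, 0.1992]
eef_rot: [-0.004, 0.517, 0.856, -0.003]
contact_force: [1.3, 0.5, -0.2]
opening: 0.0638
finger_force: 0.0
time_s: 18.75
position: [0.5525, 0.249, 0.3019]
eef_rot: [-0.001, 0.516, 0.856, -0.001]
contact_force: [-0.2, -0.3, -0.2]
opening: 0.0637
finger_force: 0.0
reset_grip 0.72 [318. 222.] [0.555 0.249]
  mask 0.59 [298. 202. 332. 240.] c 553 249 wh 13 38 ang 76.8
18.9 [0.5524 0.2488 0.3011]
[0.5524 0.2488 0.3011] tool y ang 27.8 j [ 0.26  0.1   1.7   0.    1.35 -0.23] F [-0.7 -0.4 -0.1] T [-0.   -0.02  0.01]
```

View pics/fin.png

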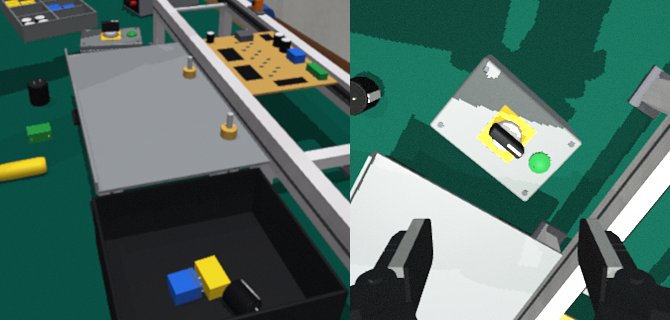

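The handle is back at its rest angle (76.8°, the same as before the turn), the three parts are in the bin at crop (185,285), (212,275) and (240,297), and the pins and board have not moved.

```bash
python3 -c "
from station import job_done
print(job_done())"
```

```text
the job is handed in; nothing more can be done
None
```

The job is handed in at about 19 s: the relay, film capacitor and round capacitor are in the scrap bin, the pins and board look untouched, and the reset switch was turned to its stop, released and sprang back.

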